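# Refit the spice mill's crank on its splined shaft and stow it

## Robot

A 6-joint arm with a two-finger parallel gripper is mounted at the origin on the work surface. World frame = base frame: x ahead of the robot, y to its left, z up, the work surface at z = 0. Lengths are in m, angles in rad, forces in N, time in s.
With the tool pointing down it reaches from about 0.35 to 0.8 m from the base axis. Payload 7.3 kg.
Tool frame: the origin (TCP) lies between the finger pads; the fingertips stand 25 mm ahead of it and the grasp point (between the pads) lies 6 mm ahead of it (r.tip_extent is the distance from the TCP to the fingertips, in m); z points along the fingers, y is the direction in which the jaws open and shut (so a half turn about z gives the same grasp; the last joint's range is limited). The gripper opens to 85 mm and grips with 20 to 120 N. Pads are 22 mm wide; open, the fingers measure 114 mm over their backs; the gripper's body (76 mm by 85 mm) begins 54 mm behind the grasp point. The pads swing forward as they close: fully open they stand 13 mm farther back than shut.
Start: joints at [1.125, 0.342, 1.524, -0, 1.275, -0.146], TCP at [0.155, 0.502, 0.256] pointing down, gripper open.
Joint ranges: [-2.53, 2.53], [-0.77, 2.02], [0.04, 2.7], [-1, 4.14], [0.28, 2.66], [-3.11, 3.11]. Speed limits (rad/s): [2.57, 2.57, 3.14, 3.14, 3.14, 3.14].

## Interface

Orientations are given as a unit quaternion [x, y, z, w].
In Python, from workcell import r, command_gripper, optics gives the robot as it stands. The module is installed in compiled form; this text tells all that it offers. Calls block until the motion is done:
- r.reach(position, orientation): joint-space move of the TCP to a pose.
- r.move_straight(position, orientation=None, speed=0.15, max_force=None): straight line of the TCP; orientation=None keeps the orientation; speed is the mean speed in m/s. With max_force (N) it stops when the force on the tool has changed by that much, and returns True; else False.
- r.movej(angles): joint-space move.
- command_gripper(opening, force=None): finger opening in m; force is the grip in N (None keeps the last); returns when the fingers have stopped.
- r.hold(seconds).
- r.solve_ik(position, orientation): joint angles nearest the present ones, or None.
- r.read_state(): the state.
- optics.get_image(name): name is "scene" or "top" or "wrist"; returns (picture, depth): 384x512x3 uint8, red, green, blue; 384x512 float32, m along the optical axis (not along the pixel's ray), 0 where there is no reading.
- optics.camera_model(name): a dict with "K" (3x3 intrinsics, pixels), "R" (3x3) and "t" (3): a world point X has camera coordinates R X + t; the wrist camera has in their place "tool_from_camera" (4x4, takes a point from camera to tool coordinates, whose origin is the TCP and whose axes are the flange's). Camera axes: x right, y down, z forward; pixel columns grow to the right and rows downward; lengths in m; the calibration is good to about 2 mm. A picture is of the moment at which its call begins: read the wrist's pose just before it. camera_model takes no time and is no camera call.
A pose or a line that the arm cannot do raises r.PlanningError and nothing moves.
- r.finish_job(): hands the job in, once; it reports no verdict.
The state is a dict: "time_s": time; "joint_positions": joint angles; "dq": joint speeds; "tau": joint torques, N m; "eef_pos": TCP position; "eef_rot": TCP orientation; "contact_force": force on the tool from outside, world axes, zero at the start; "torque": the same for the moment, N m; "grip_width": finger opening in m.
Only numpy, scipy, OpenCV 4.12 (cv2) and the standard library are available. Lean on these libraries where they do the work, as an engineer would, in place of code of your own. Each camera call takes 0.05 s, during which the arm holds its last target.

## Task

The spice mill's crank has been washed and lies on the cutting board. Put it back on the mill's upright shaft: turn it by feel, without forcing it, until its cross-shaped hole matches the ribs of the shaft and it slides down fully home; then wind it until its arm lies straight over the outlet chute, and let go. Leave the other things on the counter where they are.

Things in the scene. Friction and masses are not known exactly. Their poses are not given: they have to be found in the camera images.
- crank_hub (a point): Centre of the loose crank's hub, on the bore axis, 20 mm above its flat underside (half-way up). The hub is an upright aluminium block 38 x 38 mm, 40 mm high; z is up along the bore, x points along the arm to the knob, the hub's sides are parallel to x and y. Grip the hub from above across y or, keeping the fingertips above the 10 mm arm, across x (38 mm).
- crank: The whole crank (about 160 g); origin on the bore axis at the underside, axes as crank_hub. A cross-shaped hole runs right through the hub, top to bottom: a slot 9 x 28 mm along x, crossed by one 9 x 20 mm along y. Arm 18 mm wide, 10 mm thick, flush with the underside. It starts flat and right way up on the white cutting board (260 mm square, 12 mm thick).
- crank_knob (a point): Point in the crank's upright wooden knob (24 mm across, top 44 mm above the underside), 95 mm from crank_hub along x and level with it; axes as crank_hub.
- mill_seat (a point): Centre of the fixed round rubber washer's top (36 mm across) on top of the spice mill, 120 mm above the counter, on the shaft's axis. The crank's underside rests here when fully home (crank_hub is then 20 mm above). x is level and points over the outlet chute, z up; these axes do not turn with the shaft. The mill's flat steel top, 93 mm across, lies 8 mm lower.
- mill_nose (a point): Point of the shaft, 30 mm above mill_seat, same axes. From the washer up: ribs in an uneven cross (bars 7 mm wide, one 26, one 18 mm tip to tip; 18 mm high), a round nose 12.2 mm across and 5 mm high, a 7 mm taper to a 3 mm point. The nose centres the hole; an unmatched crank rests on the ribs, 18 mm above the washer. It fits two ways, half a turn apart, 0.07 rad play either way.
- mill: Wooden spice mill, fixed by its suction foot (119 mm across); axes as mill_seat. Its shaft turns endlessly either way against a friction of 0.2 N m: a lightly pressed crank slips over it, a hard-pressed one may drag it. Shaft angle not given: it starts where the crank fits with its arm 0.3 to 1.87 rad anticlockwise (from above) of the chute's direction, or half a turn from that.
- mortar: Bystander: terracotta mortar with a wooden pestle, 120 mm across, leave alone. Origin at the centre of its underside.
- cup: Bystander: blue enamel cup, 80 mm across, 75 mm high, leave alone. Origin at the centre of its underside.
- strainer: Bystander: small stainless tea strainer with a straight handle 150 mm long, leave alone. Origin under the centre of its bowl.
- caddy: Bystander: plastic seasoning caddy 90 x 150 x 80 mm with a round press button on top, leave alone. Origin at the centre of its underside.
There are look-alikes about, which are no part of the job. Of the things shaped like the crank, the aluminium one is meant. Leave any purple look-alike of the mill alone.

How it is judged:
On the way:
1. the crank is matched to the shaft and fully home on the washer (horizontal distance between crank_hub and mill_seat below 0.004 m and z of crank_hub in the frame of mill_seat below 0.023 m and angle between crank's own z axis and vertical below 0.08 rad), for 0.2 s.
At the end, for the whole second after the job is handed in: The crank is on the shaft, upright, its hub centred within 4 mm and within 3 mm of fully down on the washer, its arm pointing over the chute within 10 degrees (knob within 16.5 mm of the chute's centre line, on the chute's side), at rest and released (all of step 1 and x of crank_knob in the frame of mill_seat above 0.05 m and y of crank_knob in the frame of mill_seat between -0.0165 and 0.0165 m and linear speed of crank below 0.02 m/s); the robot touches nothing.
It fails at once if the crank is forced: pressed or wrenched against the mill's shaft with more than 40 N (landing on the washer does not count) (contact force between crank and mill above 40 N).
It fails at once if a bystander is moved more than 20 mm (distance of any of mortar, cup, strainer, caddy from where it was at the start of the episode above 0.02 m).
It also fails if it takes over 72 s, if anything falls off the work surface, if the arm or the gripper's body presses on something with over 40 N, if the wrist force passes 120 N, or if a joint passes its speed limit or range.

## Working session

There is one attempt and no reset: what is moved stays moved. The work goes in short steps, each a Python script; the robot and the scene stay as the last script left them, time stands still between calls to the robot, and variables do not carry over. Pictures are saved under pics/ and viewed, and the job is handed in when it is done.

```bash
mkdir -p pics; cat > h.py <<'E'
import numpy as np, cv2
from workcell import r, command_gripper, optics
from scipy.spatial.transform import Rotation as Rn
def save(n,im): cv2.imwrite('pics/'+n+'.png',im[...,::-1])
def cloud(name):
    s=r.read_state(); im,d=optics.get_image(name); m=optics.camera_model(name); K=np.array(m['K'])
    v,u=np.mgrid[:d.shape[0],:d.shape[1]]
    P=np.stack([(u-K[0,2])/K[0,0]*d,(v-K[1,2])/K[1,1]*d,d],-1)
    if 'R' in m: R=np.array(m['R']); W=(P-np.array(m['t']))@R
    else:
        T=np.array(m['tool_from_camera']); P=P@T[:3,:3].T+T[:3,3]
        W=P@Rn.from_quat(s['eef_rot']).as_matrix().T+np.array(s['eef_pos'])
    W[d==0]=np.nan
    return im,d,W
E
python3 - <<'E'
from h import *
for n in ['scene','top','wrist']:
    im,d,W=cloud(n); save(n+'0',im); np.savez('/tmp/'+n+'0.npz',im=im,d=d,W=W)
    print(n,{k:np.round(v,3).tolist() for k,v in optics.camera_model(n).items()})
print(r.read_state(), r.tip_extent)
E
```

```text
scene {'K': [[424.579, 0.0, 257.949], [0.0, 424.579, 192.452], [0.0, 0.0, 1.0]], 'R': [[-0.855, 0.519, 0.02], [0.3, 0.525, -0.797], [-0.424, -0.675, -0.604]], 't': [0.469, -0.058, 1.722]}
top {'K': [[393.208, 0.0, 256.235], [0.0, 393.208, 192.186], [0.0, 0.0, 1.0]], 'R': [[-0.02, -1.0, 0.007], [-0.992, 0.019, -0.123], [0.123, -0.009, -0.992]], 't': [-0.012, 0.531, 1.222]}
wrist {'K': [[311.199, 0.0, 255.853], [0.0, 311.199, 194.525], [0.0, 0.0, 1.0]], 'tool_from_camera': [[0.001, -0.963, -0.271, 0.069], [1.0, 0.001, 0.0, -0.001], [-0.0, -0.271, 0.963, -0.118], [0.0, 0.0, 0.0, 1.0]]}
{'time_s': 0.15, 'joint_positions': array([ 1.12499909e+00,  3.42573586e-01,  1.52475928e+00, -2.58268698e-06,
        1.27540434e+00, -1.45977801e-01]), 'dq': array([-0.00238643, -0.00099579, -0.00431896, -0.00137811,  0.00070516,
       -0.00026623]), 'tau': array([ 1.07311225e-03, -4.33910143e+01, -2.46148431e+01, -1.68065794e-04,
        5.68958218e-03, -3.23974712e-05]), 'eef_pos': array([0.1549144 , 0.50135629, 0.25579331]), 'eef_rot': array([ 1.49348465e-01,  9.88784460e-01, -5.47764266e-04, -1.65686926e-04]), 'contact_force': array([-2.06385645,  0.5146368 , -0.17230823]), 'torque': array([-0.0605285 ,  0.00362459, -0.0127456 ]), 'grip_width': 0.08556380760862513} 0.025
```

View pics/scene0.png

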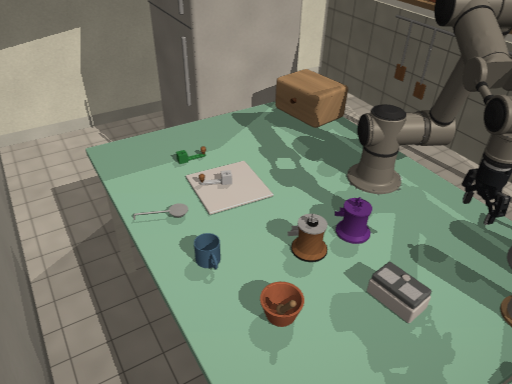

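View pics/top0.png

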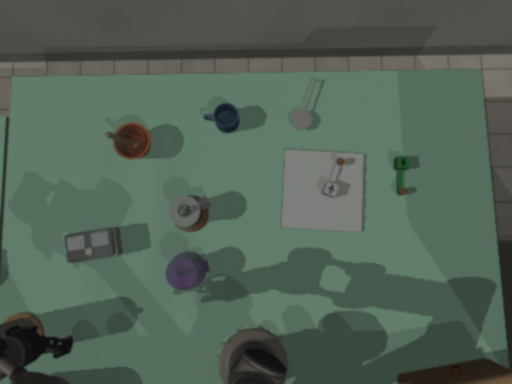

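View pics/wrist0.png

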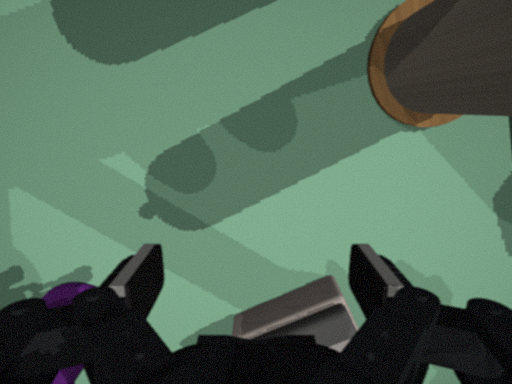

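Crank-like things: the aluminium crank on the board at top (331,188), scene (226,178), and a green one at top (400,163), scene (182,156). Mill-like things: the wooden mill at top (186,211), scene (311,235), and a purple one at top (186,271), scene (355,220). I choose the aluminium crank and the wooden mill, and will check both in a crop.

```bash
python3 - <<'E'
from h import *
t=np.load('/tmp/top0.npz')['im']; s=np.load('/tmp/scene0.npz')['im']
f=lambda im,u,v,w: cv2.convertScaleAbs(cv2.resize(im[v-w*3//4:v+w*3//4,u-w:u+w],(400,300),interpolation=cv2.INTER_CUBIC),alpha=1.4)
a=np.vstack([np.hstack([f(t,335,185,36),f(t,190,213,36)]),np.hstack([f(s,220,180,40),f(s,315,232,40)])])
save('crop0',a)
D=np.load('/tmp/top0.npz');W=D['W']
for u,v in [(331,188),(340,162),(184,211),(186,211),(200,222),(300,220),(186,271)]: print(u,v,W[v,u].round(3))
E
```

```text
331 188 [ 0.543 -0.265  0.013]
340 162 [ 0.62  -0.289  0.055]
184 211 [0.467 0.189 0.143]
186 211 [0.467 0.185 0.133]
200 222 [0.44  0.16  0.017]
300 220 [ 0.441 -0.161  0.009]
186 271 [0.294 0.188 0.115]
```

View pics/crop0.png

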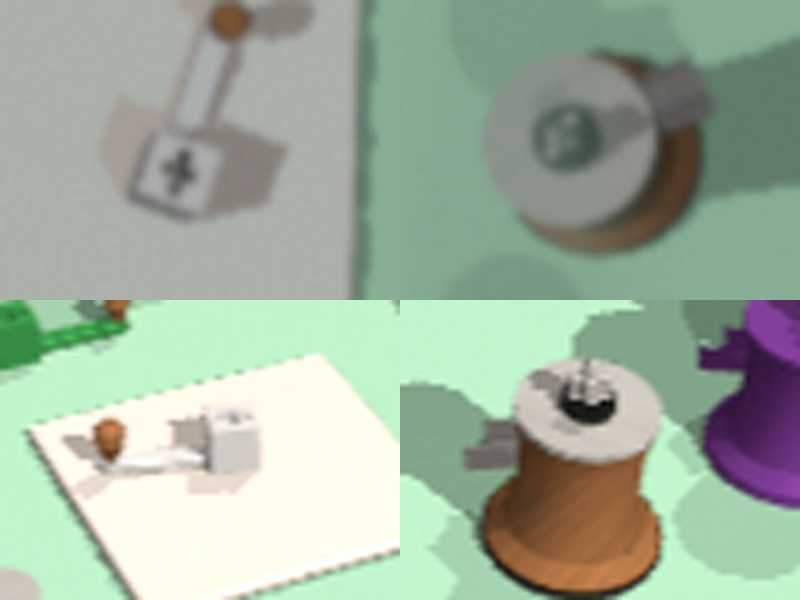

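The crop confirms the aluminium crank on the white board, arm away from the robot, and the wooden mill with its chute towards world -y. Next I take close wrist views of the mill, then the crank.

```bash
cat >> h.py <<'E'
def quat(yaw): # tool pointing down, tool x at world angle yaw
    c,s=np.cos(yaw),np.sin(yaw)
    return Rn.from_matrix(np.array([[c,s,0],[s,-c,0],[0,0,-1.]])).as_quat()
E
python3 - <<'E'
from h import *
m=np.array([0.467,0.187]); c=np.array([0.545,-0.265])
for n,p,z in [('wm',m,0.29),('wc',c,0.20)]:
    yaw=np.arctan2(*-p[::-1]); yaw=np.arctan2(-p[1],-p[0])
    r.reach([p[0],p[1],z],quat(yaw)); r.hold(0.2)
    im,d,W=cloud(n and 'wrist'); save(n+'1',im); np.savez('/tmp/%s1.npz'%n,im=im,d=d,W=W)
    s=r.read_state(); print(s['time_s'],s['joint_positions'].round(3),s['eef_pos'].round(4),s['contact_force'].round(2),s['torque'].round(3))
E
```

```text
2.0333 [ 0.23   0.276  1.523  0.     1.342 -1.723] [0.4668 0.1876 0.29  ] [ 0.68 -0.31 -0.37] [-0.017  0.022 -0.016]
3.9917 [-0.578  0.535  1.373  0.     1.233 -1.697] [ 0.5453 -0.2643  0.2003] [ 0.44  0.22 -0.29] [-0.007 -0.016  0.026]
```

View pics/wm1.png

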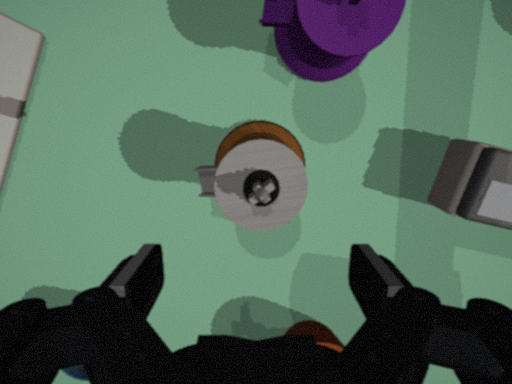

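View pics/wc1.png

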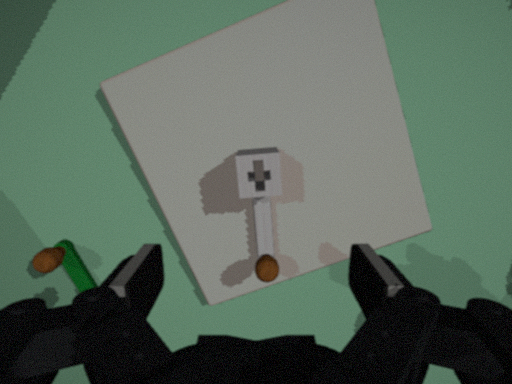

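```bash
cat >> h.py <<'E'
def onplane(name,px,z,s=None,sim=None):
    """cast pixels to world plane z; s state for wrist"""
    m=optics.camera_model(name);K=np.array(m['K']);px=np.atleast_2d(px).astype(float)
    d=np.c_[(px[:,0]-K[0,2])/K[0,0],(px[:,1]-K[1,2])/K[1,1],np.ones(len(px))]
    if 'R' in m: R=np.array(m['R']);o=-R.T@np.array(m['t']);dw=d@R
    else:
        T=np.array(m['tool_from_camera']);Rw=Rn.from_quat(s['eef_rot']).as_matrix()
        o=Rw@T[:3,3]+np.array(s['eef_pos']);dw=(d@T[:3,:3].T)@Rw.T
    k=(np.asarray(z)-o[2])/dw[:,2]
    return o+dw*np.reshape(k,(-1,1))
E
python3 - <<'E'
from h import *
a=np.load('/tmp/wm1.npz');b=np.load('/tmp/wc1.npz')
f=lambda im,u,v,w: cv2.convertScaleAbs(cv2.resize(im[v-w*3//4:v+w*3//4,u-w:u+w],(800,600) if w<50 else (400,300),interpolation=cv2.INTER_CUBIC),alpha=1.5)
save('wmc',f(a['im'],262,186,24)); save('wcc',f(b['im'],262,195,40))
# crank
W=b['W']; z=W[...,2]; m=(abs(z-0.052)<.006)&(np.arange(384)[:,None]<215)&(np.arange(384)[:,None]>130); m[:,:220]=0;m[:,300:]=0
P=W[m]; print('hub n',len(P),P.mean(0),P[:,2].std()); 
P2=np.float32(P[:,:2]*1000); print(cv2.minAreaRect(P2))
k=(abs(z-0.052)<.012)&(np.arange(384)[:,None]>=245)&(np.arange(384)[:,None]<290); k[:,:240]=0;k[:,295:]=0; print('knob',W[k].mean(0),k.sum())
# mill
W=a['W'];z=W[...,2]; m=(abs(z-0.112)<.005); m[:,:150]=0;m[:,320:]=0;m[:120]=0;m[240:]=0
P=W[m];print('top n',len(P),P.mean(0)); print(cv2.minEnclosingCircle(np.float32(P[:,:2]*1000)))
for zz in range(20,156,4):
    q=(abs(z-zz/1000)<.002); q[:,:170]=0; q[:,340:]=0;q[:120]=0;q[240:]=0
    if q.sum(): print(zz,q.sum(),W[q].mean(0).round(4))
E
```

```text
hub n 1483 [ 0.53555037 -0.25762325  0.05206629] 0.0010759926245837354
((536.211181640625, -257.9333190917969), (38.04334259033203, 38.38581466674805), 69.16143035888672)
knob [ 0.62113336 -0.29046322  0.05212761] 525
top n 5724 [0.46863439 0.19270346 0.11249165]
((470.7473449707031, 193.54202270507812), 46.39683151245117)
20 106 [0.4357 0.1791 0.0195]
24 69 [0.4358 0.1771 0.0239]
28 57 [0.4357 0.1766 0.028 ]
32 48 [0.4357 0.1762 0.0316]
36 54 [0.4354 0.177  0.036 ]
40 32 [0.4397 0.1721 0.04  ]
44 109 [0.5012 0.1358 0.0443]
48 129 [0.5019 0.1382 0.048 ]
52 127 [0.4988 0.1413 0.0518]
56 55 [0.5016 0.1367 0.0558]
60 42 [0.4994 0.1392 0.06  ]
64 35 [0.4917 0.1424 0.0638]
68 12 [0.4815 0.143  0.0678]
108 18 [0.4361 0.1719 0.1088]
112 5614 [0.4688 0.1928 0.1125]
116 99 [0.465  0.1881 0.1148]
120 611 [0.4682 0.1924 0.1203]
124 28 [0.4658 0.192  0.1242]
128 29 [0.4674 0.191  0.1278]
132 34 [0.4674 0.1911 0.1318]
136 84 [0.4691 0.1932 0.137 ]
140 118 [0.4695 0.1929 0.1387]
144 71 [0.4694 0.1931 0.1444]
148 61 [0.4702 0.1931 0.1478]
152 10 [0.4703 0.1938 0.1507]
```

View pics/wmc.png

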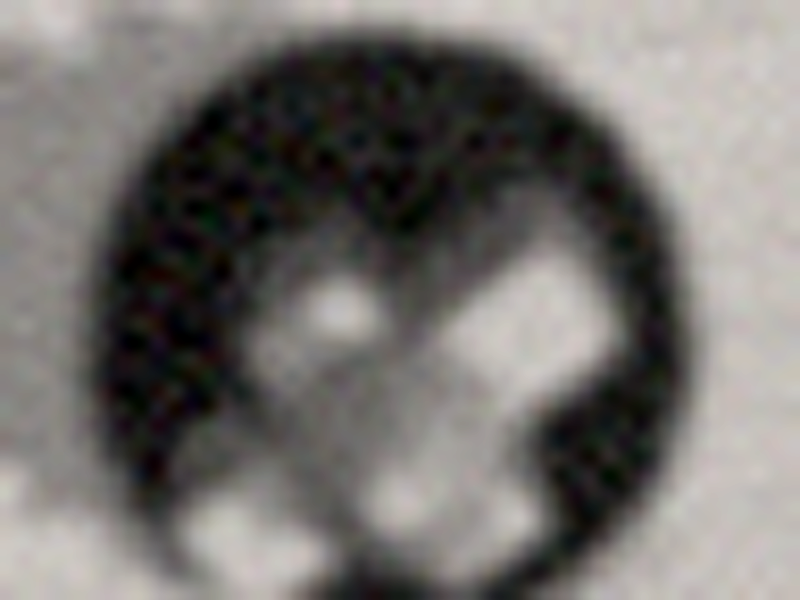

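View pics/wcc.png

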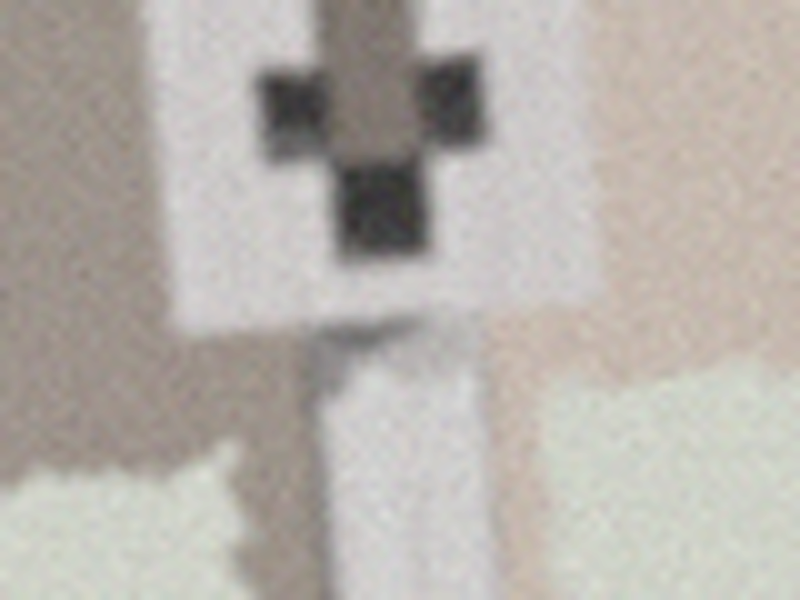

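```bash
python3 - <<'E'
from h import *
ax=np.array([.4695,.193])
for n,f in [('wrist','/tmp/wm1.npz'),('top','/tmp/top0.npz'),('scene','/tmp/scene0.npz')]:
    W=np.load(f)['W'];im=np.load(f)['im'].astype(int)
    d=W[...,:2]-ax; rr=np.hypot(d[...,0],d[...,1])
    q=(rr<.11)&(rr>.045)&(W[...,2]>.03)&(W[...,2]<.108)&(im[...,0]-im[...,2]<40)
    P=W[q]; print(n,q.sum(),P.mean(0).round(4),P.min(0).round(3),P.max(0).round(3))
    if n!='scene':
      qq=np.float32(P[:,:2]*1000); rct=cv2.minAreaRect(qq); print(rct, cv2.boxPoints(rct).round(1).tolist())
      for lo in (.045,.05,.055,.06,.065,.07,.075,.08):
        e=(rr[q]>lo)&(rr[q]<lo+.005); 
        if e.sum(): an=np.arctan2(P[e,1]-ax[1],P[e,0]-ax[0]); print(lo,e.sum(),an.mean().round(3),an.min().round(3),an.max().round(3),P[e,2].mean().round(3))
    v,u=np.nonzero(q); print('px',u.min(),u.max(),v.min(),v.max())
W=np.load('/tmp/wm1.npz')['W']; q=(W[...,2]>.134)&(W[...,2]<.1405)&(np.hypot(*(np.moveaxis(W[...,:2]-ax,-1,0)))<.02)
P=W[q]; 
for p,t in sorted(((np.degrees(np.arctan2(*(x[:2]-ax)[::-1])),np.hypot(*(x[:2]-ax))*1000) for x in P)): 
    if t>8: print(int(p),round(t,1),end='; ')
E
```

```text
wrist 506 [0.5002 0.1383 0.0518] [0.425 0.12  0.04 ] [0.522 0.196 0.108]
((469.724365234375, 161.332763671875), (38.029197692871094, 113.96456909179688), 53.287506103515625) [[412.70001220703125, 180.1999969482422], [504.0, 112.0], [526.7999877929688, 142.5], [435.3999938964844, 210.60000610351562]]
0.045 8 -0.894 -1.997 3.073 0.075
0.05 44 -1.267 -1.369 -1.053 0.059
0.055 104 -1.085 -1.339 -0.749 0.054
0.06 119 -1.027 -1.317 -0.759 0.052
0.065 121 -1.028 -1.292 -0.782 0.049
0.07 97 -1.023 -1.279 -0.794 0.047
0.075 13 -0.996 -1.264 -0.815 0.053
px 193 281 143 196
top 114 [0.4976 0.1437 0.0541] [0.428 0.123 0.038] [0.52  0.216 0.108]
((467.2473449707031, 167.66748046875), (39.5072021484375, 121.1634521484375), 51.174381256103516) [[407.70001220703125, 190.3000030517578], [502.1000061035156, 114.30000305175781], [526.7999877929688, 145.10000610351562], [432.3999938964844, 221.0]]
0.045 22 -0.915 -2.723 2.633 0.064
0.05 20 -1.069 -1.395 -0.754 0.057
0.055 19 -1.075 -1.361 -0.779 0.054
0.06 21 -1.031 -1.326 -0.784 0.051
0.065 18 -1.032 -1.295 -0.799 0.048
0.07 13 -1.065 -1.294 -0.821 0.0
[... 534 characters left out ...]
; -15 12.9; -14 13.3; -13 8.8; -13 10.4; -11 11.0; -11 12.6; -9 9.8; -9 13.4; -8 8.4; -8 12.1; -6 10.7; -5 9.3; -2 10.1; 0 8.9; 35 9.0; 38 10.7; 40 9.7; 44 10.1; 46 9.6; 52 9.4; 53 9.2; 56 10.1; 59 9.3; 64 8.3; 64 9.7; 68 9.0; 71 9.9; 72 8.5; 76 9.2; 76 9.3; 119 8.4; 124 9.4; 126 11.4; 127 8.6; 128 10.5; 130 8.8; 130 9.7; 130 12.5; 131 11.6; 132 10.8; 133 12.8; 134 9.1; 135 10.0; 135 12.0; 138 11.2; 138 12.3; 138 9.4; 139 8.3; 139 10.4; 140 11.5; 144 10.9; 145 8.8; 145 12.2; 146 12.1; 147 10.1; 148 11.3; 149 9.3; 150 8.2; 151 11.8; 151 10.7; 153 12.3; 154 9.9; 155 8.8; 155 11.3; 157 9.2; 158 12.0; 159 10.7; 159 12.3; 160 11.1; 162 10.0; 162 11.6; 162 10.3; 163 8.9; 164 9.2; 166 8.1; 167 8.4;
```

Measured so far:
- **Crank:** hub at (0.536, -0.258), arm angle -0.364 rad.
- **Mill axis:** about (0.470, 0.1935).
- **Chute:** direction -1.035 rad.
- **Shaft:** long rib at about -0.515 rad, which is 0.52 rad anticlockwise of the chute and inside the stated range.

Next I grip the crank.

```bash
python3 - <<'E'
from h import *
p=np.array([.536,-.258]); q=quat(-0.364+np.pi)
r.reach([*p,0.13],q)
r.move_straight([*p,0.046],q,speed=0.1,max_force=15)
command_gripper(0.02,40); s=r.read_state(); print(s['grip_width'],s['eef_pos'].round(4),s['contact_force'].round(2))
r.move_straight([*p,0.13],speed=0.12); r.hold(0.1)
s=r.read_state(); print(s['time_s'],s['grip_width'],s['contact_force'].round(2),s['torque'].round(3))
im,d,W=cloud('wrist'); save('held1',im); im,d,W=cloud('scene'); save('held1s',im)
E
```

```text
0.03717049882458202 [ 0.5362 -0.2581  0.0465] [-0.5   0.71  4.09]
6.8167 0.03695671809531673 [-0.14  0.97 -1.79] [ 0.007  0.055 -0.001]
```

View pics/held1.png

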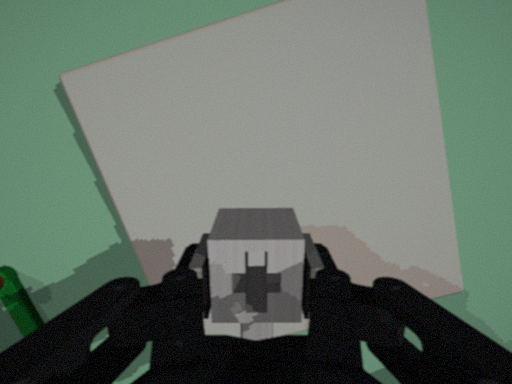

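```bash
python3 - <<'E'
from h import *
m=optics.camera_model('wrist');K=np.array(m['K']);T=np.array(m['tool_from_camera'])
for u,v in [(209,239),(304,239),(205,333),(308,333),(256,285)]:
    d=T[:3,:3]@[(u-K[0,2])/K[0,0],(v-K[1,2])/K[1,1],1];o=T[:3,3]
    print(u,v,(o+d*((-.006-o[2])/d[2])).round(4))
im=cv2.imread('pics/held1.png')[...,::-1]; save('held1c',cv2.resize(im[195:345,155:355],(800,600),interpolation=cv2.INTER_CUBIC))
s=r.read_state(); 
E
```

```text
209 239 [ 0.0191 -0.0189 -0.006 ]
304 239 [ 0.0192  0.018  -0.006 ]
205 333 [-0.0243 -0.0224 -0.006 ]
308 333 [-0.0242  0.0216 -0.006 ]
256 285 [-0.0011 -0.0006 -0.006 ]
```

View pics/held1c.png

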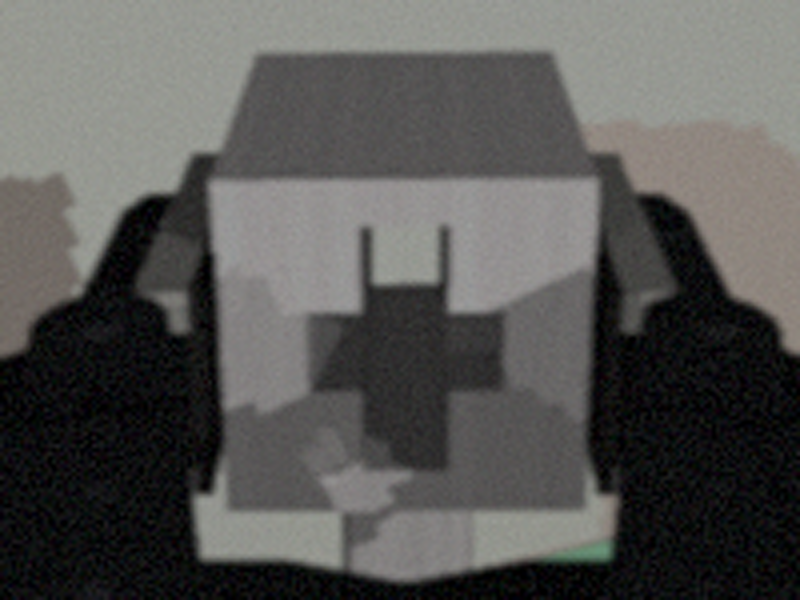

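The crank is held square and centred in the jaws: the hub's top-face edges cast to +19 and -19 mm about the tool axis. Now I carry it over the mill and lower it gently, pre-aligned to the rib estimate.

```bash
cat >> h.py <<'E'
def st(tag=''):
    s=r.read_state(); print(tag,'t%.2f'%s['time_s'],s['eef_pos'].round(4),'F',s['contact_force'].round(1),'M',s['torque'].round(2),'g%.4f'%s['grip_width']); return s
AX=np.array([.470,.1935])
E
python3 - <<'E'
from h import *
q=quat(-0.515+np.pi)
r.reach([.536,-.258,.22],quat(-0.364+np.pi)); r.reach([*AX,.225],q); r.hold(.2); st('above')
im,_,_=cloud('scene'); save('abv_s',im[180:290,240:390]); im,_,_=cloud('top'); save('abv_t',im[170:250,140:240])
print(r.move_straight([*AX,.178],q,speed=.03,max_force=6)); s=st('nose')
E
```

```text
above t9.24 [0.4704 0.1928 0.2249] F [ 0.6 -0.2 -1.8] M [ 0.05 -0.02  0.01] g0.0378
False
nose t11.06 [0.4701 0.1935 0.1782] F [ 0.3 -0.5 -2.1] M [ 0.04  0.02 -0.07] g0.0372
```

```bash
python3 - <<'E'
from h import *
q=quat(-0.515+np.pi)
print(r.move_straight([*AX,.152],q,speed=.02,max_force=6)); s=st('down')
im,_,_=cloud('scene'); save('dn_s',cv2.resize(im[180:290,240:390],(750,550)))
E
```

```text
True
down t12.14 [0.4704 0.1938 0.1545] F [0.5 0.6 3.5] M [-0.04  0.06  0.  ] g0.0376
```

View pics/dn_s.png

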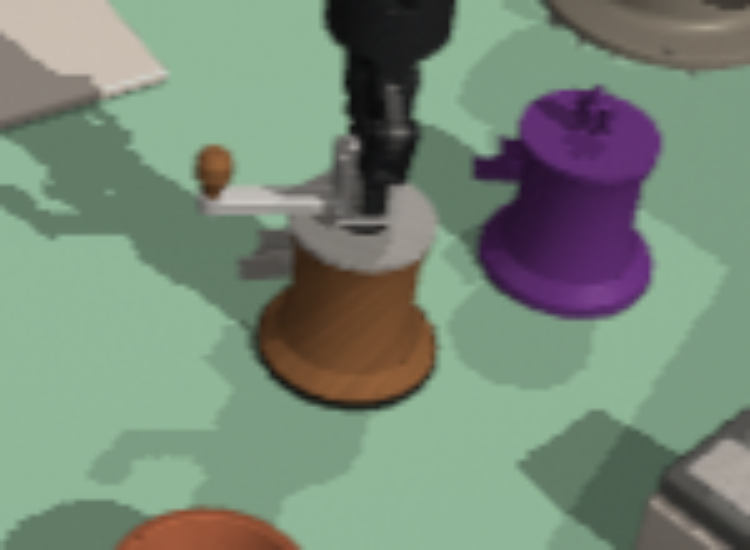

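It slid straight down with no obstruction: the TCP stopped at 0.1545 where fully home predicts 0.154. The picture shows the crank flat on the mill at about (340,205). Now I wind it clockwise over the chute in small steps, watching the force.

```bash
python3 - <<'E'
from h import *
j=r.read_state()['joint_positions'].copy()
for i in range(4):
    j[5]+=0.13; r.movej(j); s=st(i)
    if np.linalg.norm(s['contact_force'])>20: print('stop');break
r.hold(.2); st()
for n in ('top','scene','wrist'):
    im,d,W=cloud(n); np.savez('/tmp/%s2.npz'%n,im=im,W=W); save(n+'2',im)
a=np.load('/tmp/top2.npz')['im'];b=np.load('/tmp/scene2.npz')['im']
save('wind',np.hstack([cv2.resize(a[175:250,140:240],(400,300)),cv2.resize(b[185:275,250:370],(400,300))]))
E
```

```text
0 t12.44 [0.4705 0.1946 0.1545] F [1.1 5.5 1.3] M [ 0.95 -0.14  0.08] g0.0372
1 t12.69 [0.4706 0.1947 0.1545] F [0.8 5.6 0.5] M [ 0.95 -0.17  0.01] g0.0374
2 t12.94 [0.4706 0.1947 0.1546] F [1.2 5.  1.4] M [ 0.96 -0.19  0.04] g0.0376
3 t13.19 [0.4707 0.1946 0.1545] F [2.4 5.2 1. ] M [ 0.99 -0.31  0.08] g0.0375
 t13.39 [0.4707 0.1946 0.1546] F [1.9 4.8 0.2] M [ 0.95 -0.3   0.  ] g0.0378
```

View pics/wind.png

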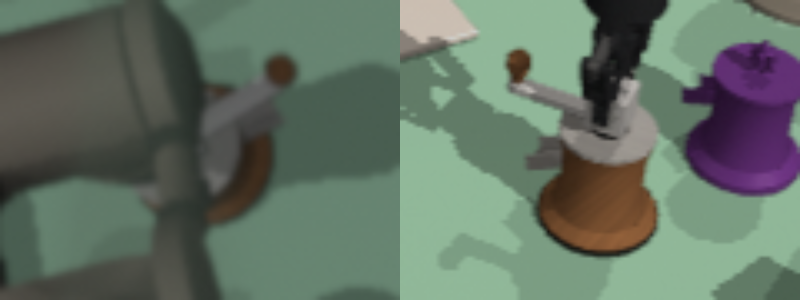

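The crank followed. In the top crop the knob at (281,70) lies out along the chute, and forces stayed near 5 N. I release, lift and measure.

```bash
python3 - <<'E'
from h import *
command_gripper(0.085); st('open')
p=r.read_state()['eef_pos']; print(r.move_straight([p[0],p[1],.29],speed=.12,max_force=15)); 
yaw=np.arctan2(-AX[1],-AX[0]); r.reach([*AX,.30],quat(yaw)); r.hold(.2); s=st()
im,d,W=cloud('wrist'); save('fin_w',im); np.savez('/tmp/fin.npz',im=im,W=W)
z=W[...,2]; rr=np.hypot(W[...,0]-AX[0],W[...,1]-AX[1])
m=(abs(z-.160)<.006)&(rr<.035); P=np.float32(W[m][:,:2]*1000); print('hub top z',np.median(z[m]),cv2.minAreaRect(P),m.sum())
k=(abs(z-.164)<.008)&(rr>.07)&(rr<.12); print('knob',W[k].mean(0),k.sum())
h=np.array(cv2.minAreaRect(P)[0])/1000; print('arm ang',np.arctan2(*(W[k].mean(0)[:2]-h)[::-1]))
a=(abs(z-.130)<.005)&(rr>.025)&(rr<.09); print('arm',W[a].mean(0),np.arctan2(*(W[a].mean(0)[:2]-h)[::-1]),a.sum())
E
```

```text
open t14.07 [0.4703 0.1937 0.1544] F [-0.   0.3 -0.9] M [ 0.03 -0.02  0.04] g0.0852
False
 t16.84 [0.47   0.1935 0.2999] F [ 0.6 -0.1  0.1] M [-0.06  0.01  0.  ] g0.0849
hub top z 0.16037747046471512 ((471.04107666015625, 193.14149475097656), (38.46360397338867, 38.203697204589844), 31.411556243896484) 1572
knob [0.517897   0.11289835 0.16096999] 519
arm ang -1.0422810380115939
arm [0.49914576 0.14496848 0.12948594] -1.0426636245962109 1254
```

View pics/fin_w.png

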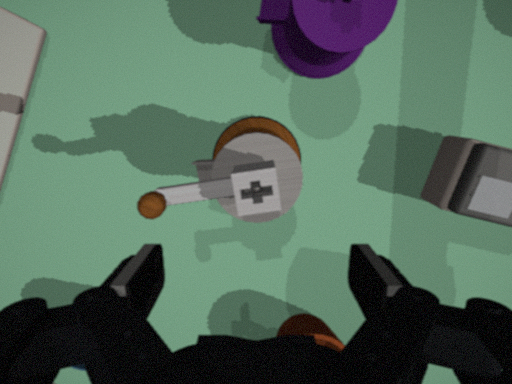

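```bash
python3 - <<'E'
from h import *
ax=np.array([.4705,.1933])
for f in ('/tmp/wm1.npz','/tmp/top0.npz','/tmp/fin.npz'):
    W=np.load(f)['W'];im=np.load(f)['im'].astype(int); d=W[...,:2]-ax; rr=np.hypot(d[...,0],d[...,1]); an=np.arctan2(d[...,1],d[...,0])
    q=(rr<.1)&(rr>.054)&(W[...,2]>.038)&(W[...,2]<.08)&(abs(an+1.035)<.5)&(im[...,0]-im[...,2]<40)
    P=W[q]; R=cv2.minAreaRect(np.float32(P[:,:2]*1000)); c=np.array(R[0])/1000-ax
    print(f,q.sum(),R,np.arctan2(c[1],c[0]).round(3), 'rect dirs rad',np.round(np.radians([R[2],R[2]-90]),3))
E
```

```text
/tmp/wm1.npz 464 ((502.0959777832031, 138.06504821777344), (34.05445098876953, 23.926334381103516), 29.194135665893555) -1.051 rect dirs rad [ 0.51  -1.061]
/tmp/top0.npz 73 ((501.0098571777344, 137.55859375), (34.22766876220703, 20.151546478271484), 28.489959716796875) -1.07 rect dirs rad [ 0.497 -1.074]
/tmp/fin.npz 313 ((498.1365661621094, 135.9499053955078), (25.07811164855957, 23.503381729125977), 29.772756576538086) -1.122 rect dirs rad [ 0.52  -1.051]
```

```bash
python3 - <<'E'
from h import *
st(); r.finish_job()
E
```

```text
t16.89 [0.47   0.1935 0.3   ] F [ 0.3 -0.3 -0.6] M [-0.01 -0.02 -0.05] g0.0849
the job is handed in; nothing more can be done
```

The aluminium crank is back on the wooden mill, fully home with its arm over the chute and released. I handed the job in at about 17 s of the 72 s allowed.

I read the rib angle from a wrist picture, so the crank was already matched when I lowered it. It slid down on the first try without any search by turning, and the measured tool force stayed around 6 N. I then wound it 0.52 rad clockwise.

**Last checks, after letting go and lifting clear:**
- **Height:** the hub top is at 0.1604 m, where fully home is 0.160 m.
- **Centring:** the hub measures about 1 mm from my estimate of the shaft axis; the camera calibration is only good to about 2 mm.
- **Arm direction:** the arm points at -1.042 rad. The chute measured between -1.035 and -1.074 rad in the unobstructed views, so the error is about 2° at most against the 10° allowed.
- **Disagreement:** the chute's centre in the final wrist view gave -1.122 rad. The crank partly hides the chute there, so I discounted it; the chute's edge direction in that same view gave -1.051 rad.
- **Other things on the counter:** I kept clear of them and felt no unexpected contact, but I did not measure their positions again at the end.

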